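Clear, tip and lock a frame carton in the optician's packing cradle

TASK

Get the carton ready for the courier: move the blue spectacle case that was left on the cradle's raised bed flat into the green order tray, then tip the tall carton over onto its back on the bed, printed front up, by pushing its top so that its foot catches on the yellow-edged step. Last, take the steel retaining rod from its wooden rest and press it down past both orange sprung jaws until it is fully home in the two blue fork clips across the carton. Leave everything else on the counter where it stands.

Things in the scene. Friction and masses are not known exactly. Their poses are not given: they have to be found in the camera images.
- cradle: Fixed packing cradle. Origin at counter level under the middle of the step edge; x runs from the front deck to the bed's end wall, y across, z up. Steel deck x -150 to 0, top at 6 mm; grey bed x 0 to 232, top at 18 mm: a 12 mm step at x = 0 (yellow line). Wooden side walls, inner faces y = +-62, 6 thick, tops at 30 mm; end wall at x 232, top 50 mm. Blue fork clips at x = 100 outside the walls.
- clip_mid (a point): Where the rod's middle lies when fully home: midway between the two clips, on the axis of their seats, 123 mm above the counter, 15 mm above the top of the lying carton. Axes as the cradle's; the rod lies along y.
- clip_left (a point): Seat axis of the clip at cradle +y (y 92 to 104). Each clip is a slot 16 wide in x, open at the top: on its -x side a fixed prong to 27 mm above the seat axis, then a flare to 46 mm above; on its +x side the orange jaw, sloping down from x +17, 35 mm above, to a nose at x +2, 9 mm above, which hooks over the seated rod.
- clip_right (a point): Seat axis of the clip at cradle -y, made as the left one. A rod laid in these funnels rests on the jaws, its axis about 17 mm above the seat axis, and needs some 10 N straight down to snap past both; the jaws may give one after the other.
- jaw_left (a joint): Sprung jaw of the clip at cradle +y, rad: 0 closed, grows to 0.45 as the jaw swings away to +x; springs back.
- jaw_right (a joint): The same for the clip at cradle -y.
- carton: Tall carton of frames, 90 (x) x 110 (y) x 210 high (z), 0.3 to 0.6 kg, film-wrapped and slippery (friction about 0.15, so it slides along the deck until its foot meets the step), standing on the cradle's front deck. Origin at the centre of its underside; the printed front (white sheet, blue panel) faces its -x, its back faces +x, towards the step and bed. Lying on its back its x axis points down.
- case: Blue hard spectacle case with black seam, 150 (x) x 54 (y) x 36 high, 0.12 kg; origin at the centre of its underside; lies on the raised bed.
- tray: Fixed open green tray, 220 (x) x 130 (y) x 22 high, walls and floor 5 thick; origin at the centre of its underside.
- rest: Fixed wooden rest for the rod: base 60 (x) x 160 (y) x 8, two notched uprights at y = +-55 (12 thick, tops at 49 mm); origin at the centre of its underside; the rod lies in the notches along y.
- rod: Steel retaining rod, 14 in diameter, 232 long along its y axis, with red 20 mm square end caps (6 thick, inner faces at y = +-110; they end outside the clips); 0.12 kg. Origin at its middle, on its axis; starts in the rest, its axis 40 mm above the counter.
- spray: Bystander: upright lens-spray bottle, 38 in diameter, 140 high; origin at its foot.
- pot: Bystander: white cup, 72 in diameter, 90 high; origin at its foot.
- jar: Bystander: amber jar, 60 in diameter, 70 high; origin at its foot.
- driver: Bystander: yellow-handled screwdriver lying, about 150 long along x.
- specs: Bystander: open spectacles, black front 126 wide (y), blue temples reaching 140 to +x, 45 high; origin under the front.
Mind the look-alikes: they are no part of the job. There is more than one size of the case; the one meant has the size given above.

How it is judged:
By the outcome, as a careful person would: the job done as asked, in the order asked, and still so for the second after the job is handed in, with the robot touching nothing.
It also fails if it takes over 72 s, if anything falls off the work surface, if the arm or the gripper's body presses on something with over 40 N, if the wrist force passes 120 N, or if a joint passes its speed limit or range.

ROBOT

A 6-joint arm with a two-finger parallel gripper is mounted at the origin on the work surface. World frame = base frame: x ahead of the robot, y to its left, z up, the work surface at z = 0. Lengths are in m, angles in degrees, forces in N, time in s.
With the tool pointing down it reaches from about 0.425 to 0.95 m from the base axis. Payload 14.7 kg.
Tool frame: the origin (TCP) lies at the very end of the fingers, on their centre line; the grasp point (between the pads) lies 19 mm behind it (robot.grip_point_offset is the distance from the TCP to the grasp point, in m); x points along the fingers, z is the direction in which the jaws open and shut, and the axes are right-handed (so a half turn about x gives the same grasp; the last joint's range is limited). The gripper opens to 85 mm and grips with 20 to 120 N. Pads are 22 mm wide; open, the fingers measure 114 mm over their backs; the gripper's body (76 mm by 85 mm) begins 54 mm behind the grasp point. The pads swing forward as they close: fully open they stand 13 mm farther back than shut.
Start: joints at [64.194, 27.513, 91.461, -0, 61.026, -2.67], TCP at [0.255, 0.598, 0.231] pointing down, gripper open.
Joint ranges: [-157.49, 157.49], [-46.99, 117.5], [13.45, 153.17], [-89.5, 269.5], [5.16, 153.95], [-167.48, 167.48]. Speed limits (degrees/s): [108.29, 108.29, 136.94, 172.46, 172.46, 172.46].

INTERFACE

Orientations are given as [roll, pitch, yaw] about the fixed x, y, z axes, in that order (R = Rz(yaw) Ry(pitch) Rx(roll)).
In Python, from station import readout, read_camera, robot gives the robot as it stands. The module is installed in compiled form; this text tells all that it offers.
- The arm moves only by the tool send_rows, never from a script. Its argument "rows" is text: rows parted by semicolons, each of 5 numbers parted by spaces: the closure, from 0 (fully open) to 1 (shut), then the shift along the tool's x, y, z in m, then the turn about the tool's x in rad. In form: claw x y z roll; .... A call has 1 to 5 rows; each row is the pose to reach, as a shift and turn from the pose commanded when the call began, along the tool's axes at that moment; what a row does not reach only later rows make up. A row lasts 1/12 s, in which the tool goes at most 41.7 mm and 7.16 degrees, less where a joint would pass 70% of its speed; a pose out of reach is approached as far as the arm can. A call with a gripper value outside its range is refused whole. The fingers move at their own pace and stop on an object; "squeeze" is the grip in N (left out, the last holds). Time passes only in rows, so rows that repeat a pose let the fingers close. It gives the time, the measured TCP pose, the force and the opening at its end, in the units of the state.
- readout.state(): the state, without advancing time (a new reading comes with each control period).
- read_camera(name): name is "side" or "top"; returns a dict with "pixels" (384x512x3 uint8, red, green, blue), "intrinsics" (3x3 intrinsics, pixels), "dist" ([k1, k2, p1, p2, k3] as OpenCV has them; the pictures are not rectified), "eye" and "attitude" of the camera in the world. Camera axes: x right, y down, z forward; pixel columns grow to the right and rows downward; lengths in m; the calibration is good to about 2 mm. A picture is of the moment at which its call begins. There is no depth.
- robot.finish_job(): hands the job in, once; it reports no verdict.
The state is a dict: "t": time; "q": joint angles; "joint_velocities": joint speeds; "joint_torque": joint torques, N m; "tcp_pos": TCP position; "eef_rot": TCP orientation; "force": force on the tool from outside, world axes, zero at the start; "ft_torque": the same for the moment, N m; "gripper_width": opening from 0.0 (shut) to 1.0 (fully open).
Only numpy, scipy, OpenCV 4.12 (cv2) and the standard library are available. Lean on these libraries where they do the work, as an engineer would, in place of code of your own. Each camera call takes 0.05 s, during which the arm holds its last target. There are 200 camera calls.

## Working session

There is one attempt and no reset: what is moved stays moved. The work goes in short steps, Python scripts to look and compute and a tool call to move; the robot and the scene stay as the last step left them, time stands still between calls to the robot, and variables do not carry over. Pictures are saved under pics/ and viewed, about 8 in all and at most 12, crops included, and the job is handed in when it is done.

Besides the shell and the picture viewer there is one more tool, called after ">>>" by a JSON object that holds its "op" and its "data", one argument or row to a line. send_rows: Moves the arm, as the interface text tells. Its arguments: {"type":"object","properties":{"rows":{"type":"string"},"squeeze":{"type":"number"}},"required":["rows"]}

```bash
mkdir -p pics; cat > h.py <<'E'
import numpy as np,cv2
from station import readout, read_camera, robot
def snap(name,fn=None):
    c=read_camera(name)
    if fn: cv2.imwrite('pics/'+fn,c['pixels'][:,:,::-1])
    return c
E
python3 - <<'E'
from h import *
print(readout.state())
for n in ('top','side'):
    c=snap(n,n+'0.png'); print(n,{k:np.round(np.array(v),4).tolist() for k,v in c.items() if k!='pixels'})
print(robot.grip_point_offset,[a for a in dir(robot) if a[0]!='_'])
a=cv2.imread('pics/top0.png');print(a.shape)
E
```

```text
{'t': 0.0, 'q': array([ 6.41933473e+01,  2.75486793e+01,  9.14920228e+01, -1.45861967e-03,
        6.10255640e+01, -2.66948181e+00]), 'joint_velocities': array([ 0.05799054,  0.1442461 , -0.01682594,  0.01639663,  0.04837926,
       -0.01669204]), 'joint_torque': array([ 2.55921441e-03, -9.50674152e+01, -4.30168033e+01,  1.24039316e-04,
        1.26085486e-02,  1.45175119e-05]), 'tcp_pos': array([0.2552205 , 0.59737502, 0.23069694]), 'eef_rot': array([ 178.43299048,   89.9337216 , -114.70347305]), 'force': array([0.19408216, 0.16003647, 0.44691752]), 'ft_torque': array([ 0.01084482,  0.02127855, -0.03569935]), 'gripper_width': 0.9994103717115407}
top {'intrinsics': [[390.1857, 0.0, 252.2204], [0.0, 390.1857, 186.1573], [0.0, 0.0, 1.0]], 'dist': [-0.0759, 0.0, 0.0, 0.0, 0.0], 'eye': [0.2496, 0.0046, 1.3264], 'attitude': [-168.763, 0.0475, -88.7951]}
side {'intrinsics': [[348.0306, 0.0, 253.7879], [0.0, 348.0306, 193.3939], [0.0, 0.0, 1.0]], 'dist': [-0.0538, 0.0, 0.0, 0.0, 0.0], 'eye': [0.2913, -0.7739, 0.594], 'attitude': [-121.3404, 0.4047, -13.8631]}
0.0187 ['Unreachable', 'finish_job', 'grip_point_offset']
(384, 512, 3)
```

View pics/top0.png

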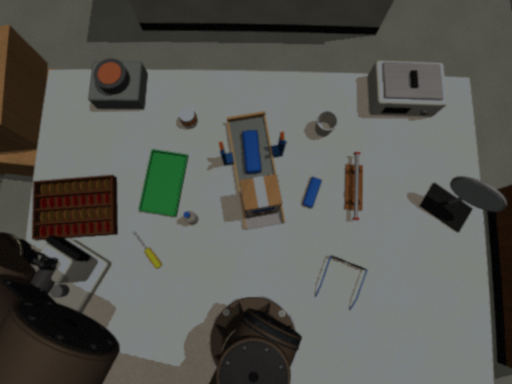

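View pics/side0.png

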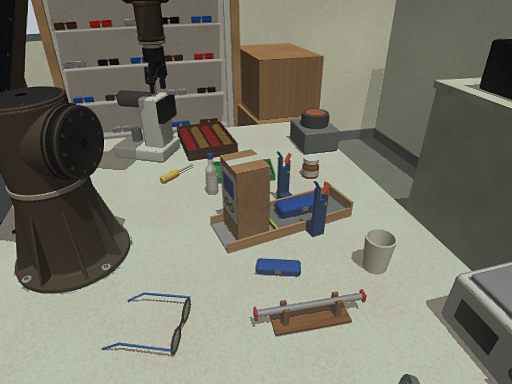

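Candidates for the case: the blue case on the bed (top 251,151; side 300,205) and the small blue case on the counter (top 312,192; side 278,267). The task means the one on the bed. I'll check its size and take an enlarged crop.

```bash
cat >> h.py <<'E'
from scipy.spatial.transform import Rotation as R
def ray(c,px):
    px=np.array(px,float).reshape(-1,1,2)
    u=cv2.undistortPoints(px,c['intrinsics'],np.array(c['dist'],float))[:,0]
    d=np.c_[u,np.ones(len(u))]@R.from_euler('xyz',c['attitude'],degrees=True).as_matrix().T
    return np.array(c['eye']),d
def onz(c,px,z):
    e,d=ray(c,px); return e+d*((z-e[2])/d[:,2])[:,None]
def proj(c,P):
    M=R.from_euler('xyz',c['attitude'],degrees=True).as_matrix()
    q=(np.array(P,float).reshape(-1,3)-c['eye'])@M
    r=cv2.projectPoints(q,np.zeros(3),np.zeros(3),np.array(c['intrinsics']),np.array(c['dist'],float))[0][:,0]
    return r
def tri(c1,p1,c2,p2):
    e1,d1=ray(c1,p1);e2,d2=ray(c2,p2);d1=d1[0];d2=d2[0]
    s=np.linalg.lstsq(np.c_[d1,-d2],e2-e1,rcond=None)[0]
    a=e1+s[0]*d1;b=e2+s[1]*d2
    return (a+b)/2,np.linalg.norm(a-b)
def blobs(c,lo,hi,box=None,amin=8):
    h=cv2.cvtColor(c['pixels'],cv2.COLOR_RGB2HSV); m=cv2.inRange(h,np.array(lo),np.array(hi))
    if box: k=np.zeros_like(m);x0,y0,x1,y1=box;k[y0:y1,x0:x1]=1;m=m*k
    return [k for k in cv2.findContours(m,cv2.RETR_EXTERNAL,cv2.CHAIN_APPROX_NONE)[0] if len(k)>=amin]
def rectz(c,k,z):
    P=onz(c,k.reshape(-1,2),z)[:,:2].astype(np.float32)*1000
    return cv2.minAreaRect(P)
E
python3 - <<'E'
from h import *
c=snap('top');s=snap('side')
print('green');[print(k.reshape(-1,2).mean(0),rectz(c,k,.022)) for k in blobs(c,(45,120,40),(80,255,255),amin=30)]
print('blue');[print(k.reshape(-1,2).mean(0),rectz(c,k,.04)) for k in blobs(c,(100,100,30),(130,255,255),(190,80,360,240))]
print('red/orange');
for lo,hi in (((0,150,90),(14,255,255)),((172,130,80),(180,255,255))):
  [print(lo[0],k.reshape(-1,2).mean(0),rectz(c,k,.04)) for k in blobs(c,lo,hi,(200,80,400,240),4)]
t=c['pixels'][100:240,190:370,::-1]; t=cv2.resize(t,None,fx=4.4,fy=4.2,interpolation=cv2.INTER_CUBIC)
t=np.clip(t*1.6,0,255).astype('uint8');cv2.imwrite('pics/topc.png',t)
t=s['pixels'][140:260,200:365,::-1]; t=cv2.resize(t,None,fx=4.8,fy=4.8,interpolation=cv2.INTER_CUBIC)
cv2.imwrite('pics/sidec.png',t)
E
```

```text
green
[163.44919786 182.70053476] ((516.4854125976562, 316.1535949707031), (126.81478118896484, 215.21238708496094), 82.10832977294922)
blue
[263.         209.58333333] ((426.4843444824219, -26.487741470336914), (3.853424072265625, 60.70573806762695), 10.708629608154297)
[311.48529412 191.95588235] ((490.23907470703125, -188.20115661621094), (33.640037536621094, 100.3543701171875), 71.34848022460938)
[226.69230769 156.82051282] ((607.2718505859375, 98.00572204589844), (53.52812576293945, 29.0899600982666), 27.69248390197754)
[275.78571429 150.17857143] ((631.9539184570312, -66.81632995605469), (35.18486404418945, 22.611833572387695), 9.712968826293945)
[282.23076923 142.30769231] ((660.4413452148438, -89.9342041015625), (10.790011405944824, 17.29081153869629), 1.2687397003173828)
[251.18095238 151.22857143] ((628.041259765625, 17.39006233215332), (151.4582061767578, 53.632022857666016), 6.495033264160156)
red/orange
0 [355. 218.] ((404.2399597167969, -332.99176025390625), (7.015465962467715e-05, 6.721804141998291), 1.0083074569702148)
0 [346.5 206.5] ((442.3472900390625, -305.3825378
[... 405 characters left out ...]
 6.785558700561523), 7.804795742034912)
0 [360.42592593 186.5       ] ((511.83544921875, -355.00299072265625), (6.381163597106934, 93.21672058105469), 82.1824951171875)
0 [360.83333333 167.5       ] ((578.0191040039062, -358.20208740234375), (10.920435905456543, 2.224109411239624), 16.385093688964844)
0 [347.14285714 166.28571429] ((580.734619140625, -310.91534423828125), (3.222437620162964, 11.270071983337402), 70.60186767578125)
0 [220.91666667 145.5       ] ((645.2911376953125, 121.35050201416016), (18.056264877319336, 6.878732681274414), 2.2021584510803223)
0 [281.58333333 135.5       ] ((685.6660766601562, -88.08454132080078), (18.194068908691406, 6.911455154418945), 0.3033559024333954)
```

View pics/topc.png

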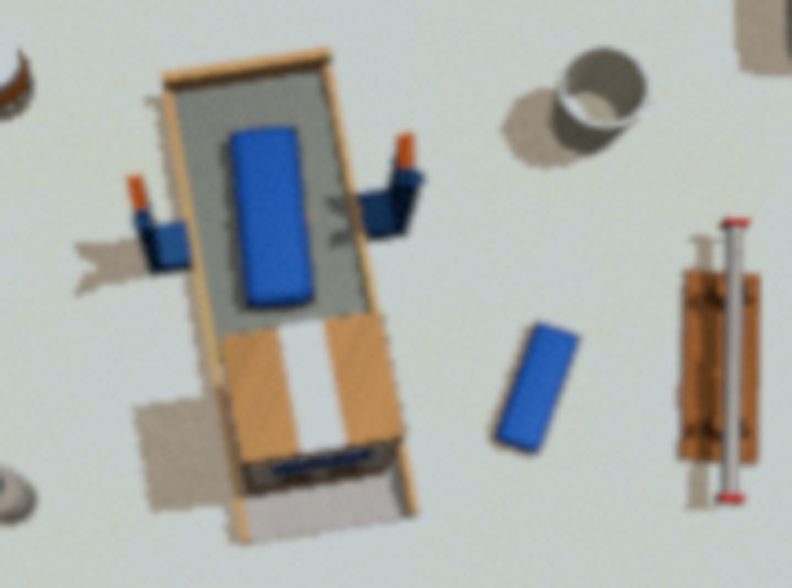

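View pics/sidec.png

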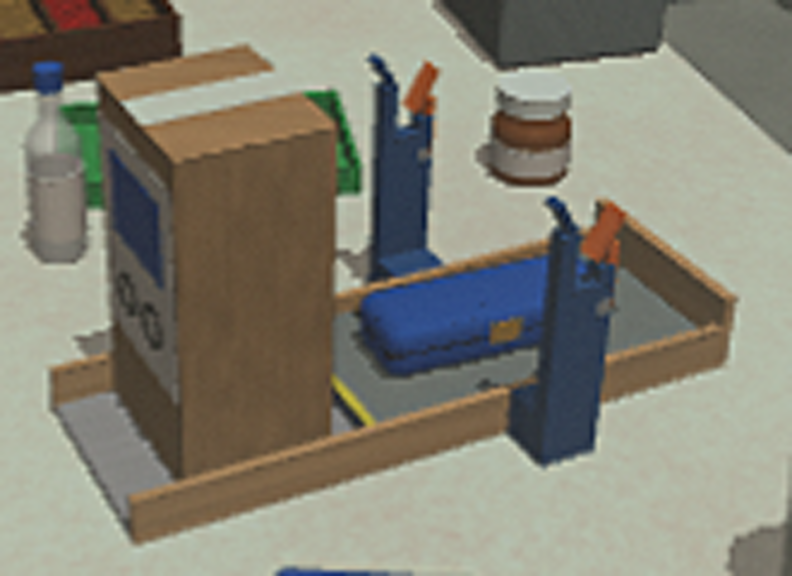

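The case on the bed measures 151×54, so that choice is confirmed; the decoy measures about 100×34. Next I'll measure the cradle, carton and rod.

```bash
python3 - <<'E'
from h import *
c=snap('top');s=snap('side')
f=lambda x,y:(190+(x+.5)/4.4-.5,100+(y+.5)/4.2-.5)
g=lambda x,y:(200+(x+.5)/4.8-.5,140+(y+.5)/4.8-.5)
P=lambda n,l,z:print(n,(onz(c,[f(*p) for p in l],z)*1000).round(0)[:,:2].tolist())
P('endwall top outer corners L,R',[(165,74),(330,50)],.05)
P('front wall ends outer L,R',[(238,540),(417,514)],.03)
P('carton top corners backL,backR,frontR,frontL',[(222,337),(383,314),(402,437),(240,460)],.216)
P('rod caps',[(737,222),(731,498)],.04)
P('rest base',[(684,270),(760,272),(758,462),(680,460)],.008)
S=lambda n,l,z:print('S',n,(onz(s,[g(*p) for p in l],z)*1000).round(0)[:,:2].tolist())
S('endwall R outer corner top',[(735,298)],.05)
S('front wall R outer end top, L',[(130,500),(50,370)],.03)
S('yellow',[(333,378),(372,424)],.018)
S('carton top FL, FR(front=-x), backR',[(98,76),(178,160),(334,128)],.216)
for n,a,b in (('jaw L tip',(135,180),(432,66)),('jaw R tip',(405,138),(612,205)),):
    p,e=tri(c,f(*a),s,g(*b));print(n,(p*1000).round(),round(e*1000,1))
# rod in side view
for k in blobs(s,(172,120,80),(180,255,255),(230,270,380,330),4)+blobs(s,(0,150,80),(6,255,255),(230,270,380,330),4): print('cap side',k.reshape(-1,2).mean(0),(onz(s,k.reshape(-1,2).mean(0),.04)*1000).round())
print('tcpR',R.from_euler('xyz',readout.state()['eef_rot'],degrees=True).as_matrix().round(3).tolist())
E
```

```text
endwall top outer corners L,R [[745.0, 103.0], [769.0, -27.0]]
front wall ends outer L,R [[364.0, 36.0], [388.0, -99.0]]
carton top corners backL,backR,frontR,frontL [[488.0, 46.0], [507.0, -60.0], [420.0, -74.0], [402.0, 32.0]]
rod caps [[631.0, -347.0], [404.0, -335.0]]
rest base [[598.0, -312.0], [597.0, -373.0], [437.0, -366.0], [438.0, -305.0]]
S endwall R outer corner top [[768.0, -22.0]]
S front wall R outer end top, L [[385.0, -94.0], [360.0, 35.0]]
S yellow [[523.0, 2.0], [532.0, -47.0]]
S carton top FL, FR(front=-x), backR [[399.0, 32.0], [421.0, -72.0], [503.0, -59.0]]
jaw L tip [617. 113. 160.] 1.9
jaw R tip [652. -78. 162.] 3.9
cap side [255.37037037 313.25925926] [[ 400. -330.   40.]]
cap side [363.32 295.24] [[ 628. -341.   40.]]
tcpR [[-0.0, -0.92, 0.393], [-0.0, 0.393, 0.92], [-1.0, 0.0, -0.0]]
```

Measured: cradle origin ≈ (522,−4.5) mm with yaw ≈ 10.1°. Its length and jaw spacing match the given sizes. The case is at ≈ (625,17), yaw 6.5°. The tray is at (516,316), yaw −8°. The rod's middle is at ≈ (516,−339), lying along −3°.

First I'll go above the case.

>>> {"op": "send_rows", "data": {
  "rows": "0 -0.03 -0.142 -0.097 0;0 -0.03 -0.142 -0.097 0;0 -0.03 -0.142 -0.097 0;0 -0.03 -0.142 -0.097 0;0 -0.03 -0.142 -0.097 0"
}}

```text
t: 0.72
tcp_pos: [0.3504, 0.4486, 0.2624]
eef_rot: [-93.5, 89.9, -26.7]
force: [0.8, 1.2, 0.6]
gripper_width: 1.001
```

>>> {"op": "send_rows", "data": {
  "rows": "0 0 -0.142 -0.097 0;0 0 -0.142 -0.097 0;0 0 -0.142 -0.097 0;0 0 -0.142 -0.097 0;0 0 -0.142 -0.097 0"
}}

```text
t: 1.13
tcp_pos: [0.4429, 0.3032, 0.2614]
eef_rot: [-119.8, 89.9, -53.1]
force: [-0.2, -0.4, -0.2]
gripper_width: 0.999
```

>>> {"op": "send_rows", "data": {
  "rows": "0 0 -0.142 -0.097 0;0 0 -0.142 -0.097 0;0 0 -0.142 -0.097 0;0 0 -0.142 -0.097 0;0 0 -0.142 -0.097 0"
}}

```text
t: 1.55
tcp_pos: [0.5358, 0.1581, 0.2614]
eef_rot: [-102.6, 89.9, -35.9]
force: [-0.6, -0.7, 0.2]
gripper_width: 1.002
```

>>> {"op": "send_rows", "data": {
  "rows": "0.2 0 -0.142 -0.097 -0.517;0.2 0 -0.142 -0.097 -0.517;0.2 0 -0.142 -0.097 -0.517;0.2 0 -0.142 -0.097 -0.517;0.2 0 -0.142 -0.097 -0.517"
}}

```text
t: 1.97
tcp_pos: [0.6274, 0.0141, 0.2612]
eef_rot: [-135.1, 89.9, -38.3]
force: [-1.0, -0.7, -0.1]
gripper_width: 0.799
```

```bash
cat > go.py <<'E'
import sys
from h import *
s=readout.state(); M=R.from_euler('xyz',s['eef_rot'],degrees=True).as_matrix()
th=np.degrees(np.arctan2(M[1,2],M[0,2]))
print('t',round(s['t'],2),'tcp',(s['tcp_pos']*1000).round(1),'th',th.round(2),'w',round(s['gripper_width'],3),'F',s['force'].round(1),'q',s['q'].round(1),'down',(M[:,0]).round(3))
if len(sys.argv)>3:
    a=[float(v) for v in sys.argv[1:]]
    d=M.T@(np.array(a[:3])/1000-s['tcp_pos']); r=np.radians((th-a[3]+180)%360-180) if len(a)>3 else 0
    print('shift',d.round(4),'roll',round(r,4),'dist',np.linalg.norm(d).round(3))
E
python3 go.py 625 17 22 96.5
python3 - <<'E'
from h import *
s=snap('side');t=snap('top')
a=s['pixels'][60:260,180:380,::-1];b=t['pixels'][90:240,190:340,::-1]
cv2.imwrite('pics/a1.png',np.hstack([cv2.resize(a,(400,400)),np.clip(cv2.resize(b,(400,400))*1.5,0,255).astype('uint8')]))
E
```

```text
t 1.97 tcp [627.4  14.1 261.2] th 96.8 w 0.799 F [-1.  -0.7 -0.1] q [ -1.5  24.1  92.7  -0.1  63.1 -98.2] down [ 0.001 -0.001 -1.   ]
shift [0.2392 0.0023 0.0034] roll 0.0053 dist 0.239
```

View pics/a1.png

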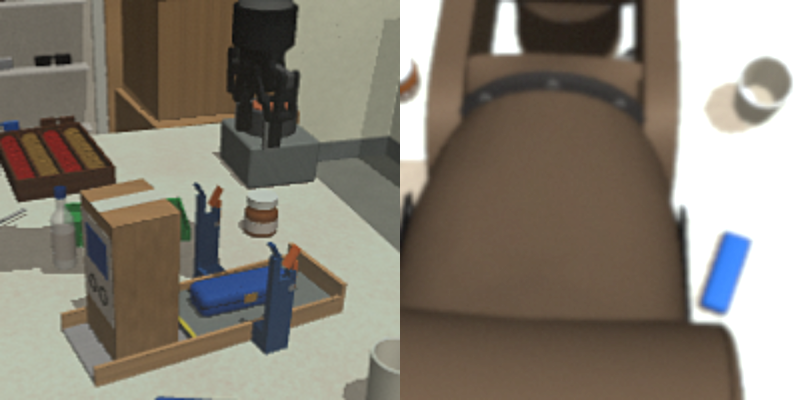

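The side crop shows the gripper above the case, with the case still on the bed; the arm hides it in the top view. Tool control tracks well, so I'll descend and grip.

>>> {"op": "send_rows", "data": {
  "rows": "0.2 0.16 0.002 0.003 0;0.2 0.16 0.002 0.003 0;0.2 0.16 0.002 0.003 0;0.2 0.16 0.002 0.003 0;0.2 0.16 0.002 0.003 0",
  "squeeze": 30
}}

```text
t: 2.48
tcp_pos: [0.6182, 0.0215, 0.095]
eef_rot: [81.7, 89.4, 178.2]
force: [-2.4, -0.0, -0.1]
gripper_width: 0.797
```

>>> {"op": "send_rows", "data": {
  "rows": "0.2 0.025 0 0 0;0.2 0.05 0 0 0;0.2 0.07 0 0 0;0.2 0.077 0 0 0;0.2 0.077 0 0 0"
}}

```text
t: 2.9
tcp_pos: [0.6226, 0.0209, 0.0243]
eef_rot: [81.8, 89.9, 178.2]
force: [-0.8, -0.8, 1.5]
gripper_width: 0.803
```

>>> {"op": "send_rows", "data": {
  "rows": "0.6 0 0 0 0;0.6 0 0 0 0;0.6 0 0 0 0;0.6 0 0 0 0;0.6 0 0 0 0"
}}

```text
t: 3.32
tcp_pos: [0.6241, 0.0206, 0.0262]
eef_rot: [-94.5, 89.9, 2.0]
force: [-0.2, 1.6, 9.4]
gripper_width: 0.625
```

>>> {"op": "send_rows", "data": {
  "rows": "0.6 -0.03 0 0 0;0.6 -0.07 0 0 0;0.6 -0.11 0 0 0;0.6 -0.15 0 0 0;0.6 -0.19 0 0 0"
}}

```text
t: 3.73
tcp_pos: [0.6226, 0.0205, 0.2175]
eef_rot: [-96.1, 89.9, 0.4]
force: [-0.0, 0.9, -1.1]
gripper_width: 0.625
```

```bash
python3 go.py 516 316 260 82.1
```

```text
t 3.73 tcp [622.6  20.5 217.5] th 96.48 w 0.625 F [-0.   0.9 -1.1] q [ -0.9  26.1  96.1   0.   57.8 -97.4] down [ 0.001  0.    -1.   ]
shift [-0.0426  0.0726  0.3056] roll 0.2509 dist 0.317
```

Gripped: the opening is 53 mm, which matches the case width. Now I'll carry it to the tray.

>>> {"op": "send_rows", "data": {
  "rows": "0.6 -0.043 0.036 0.153 0.25;0.6 -0.043 0.036 0.153 0.25;0.6 -0.043 0.036 0.153 0.25;0.6 -0.043 0.036 0.153 0.25;0.6 -0.043 0.036 0.153 0.25"
}}

```text
t: 4.15
tcp_pos: [0.5684, 0.1741, 0.2607]
eef_rot: [-41.5, 89.8, 40.9]
force: [1.2, 0.9, -0.5]
gripper_width: 0.63
```

```bash
python3 go.py 516 316 150 82.1
```

```text
t 4.15 tcp [568.4 174.1 260.7] th 82.32 w 0.63 F [ 1.2  0.9 -0.5] q [ 14.   21.3  97.2   0.1  61.2 -68.3] down [ 0.003  0.003 -1.   ]
shift [0.1109 0.0712 0.1333] roll 0.0038 dist 0.187
```

>>> {"op": "send_rows", "data": {
  "rows": "0.6 0.02 0.036 0.068 0;0.6 0.05 0.071 0.133 0;0.6 0.11 0.071 0.133 0;0.6 0.11 0.071 0.133 0;0.6 0.11 0.071 0.133 0"
}}

```text
t: 4.57
tcp_pos: [0.516, 0.3117, 0.1461]
eef_rot: [66.4, 90.0, 148.6]
force: [0.2, -0.2, -1.9]
gripper_width: 0.626
```

>>> {"op": "send_rows", "data": {
  "rows": "0.6 0.035 0 0 0;0.6 0.07 0 0 0;0.6 0.1 0 0 0;0.6 0.12 0 0 0;0.6 0.132 0 0 0"
}}

```text
t: 4.98
tcp_pos: [0.5168, 0.3095, 0.0136]
eef_rot: [125.7, 89.9, -152.1]
force: [-0.5, -1.1, -1.8]
gripper_width: 0.625
```

>>> {"op": "send_rows", "data": {
  "rows": "0.6 0 0 0 0;0.3 0 0 0 0;0.1 0 0 0 0;0.1 0 0 0 0;0.1 0 0 0 0"
}}

```text
t: 5.4
tcp_pos: [0.5183, 0.3102, 0.0164]
eef_rot: [-54.3, 89.9, 27.8]
force: [0.6, -0.1, 0.7]
gripper_width: 0.897
```

>>> {"op": "send_rows", "data": {
  "rows": "0.1 -0.03 0 0 0;0.1 -0.07 0 0 0;0.1 -0.11 0 0 0;0.1 -0.15 0 0 0;0.1 -0.19 0 0 0"
}}

```text
t: 5.82
tcp_pos: [0.5174, 0.3097, 0.208]
eef_rot: [-55.4, 90.0, 26.7]
force: [2.0, 0.5, -0.5]
gripper_width: 0.9
```

```bash
python3 go.py 396 100 270 100
```

```text
t 5.82 tcp [517.4 309.7 208. ] th 82.16 w 0.9 F [ 2.   0.5 -0.5] q [ 28.   25.1  99.3  -0.   55.5 -54.1] down [ 0.001  0.    -1.   ]
shift [-0.0622  0.0916 -0.2243] roll -0.3113 dist 0.25
```

```bash
python3 - <<'E'
from h import *
D=[(.6496,.2307,27.55,91.49),(.6276,.2612,24.1,92.7),(.6229,.2175,26.1,96.1),(.5945,.2607,21.3,97.2),(.603,.208,25.1,99.3)]
A=[];b=[]
for r,z,q2,q3 in D:
    a,g=np.radians(q2),np.radians(q2+q3)
    A+=[[1,0,np.sin(a),np.sin(g),np.cos(g)],[0,1,np.cos(a),np.cos(g),-np.sin(g)]];b+=[r,z]
p,res,rk,sv=np.linalg.lstsq(np.array(A),np.array(b),rcond=None);print(p,res,sv)
from scipy.optimize import fsolve
def ik(r,z,x0=(10,120)):
    f=lambda q:(lambda a,g:[p[0]+p[2]*np.sin(a)+p[3]*np.sin(g)+p[4]*np.cos(g)-r,p[1]+p[2]*np.cos(a)+p[3]*np.cos(g)-p[4]*np.sin(g)-z])(np.radians(q[0]),np.radians(q[0]+q[1]))
    q=fsolve(f,x0);return q.round(1),(180-q.sum()).round(1),np.abs(f(q)).max().round(4)
for r in (.44,.425,.41,.4,.39):
  for z in (.03,.19,.28): print(r,z,ik(r,z))
# tray check
c=snap('top')
for k in blobs(c,(100,100,30),(130,255,255),(130,140,200,225),20): print('case',rectz(c,k,.027))
for k in blobs(c,(45,120,40),(80,255,255),amin=30): print('tray',rectz(c,k,.022))
E
```

```text
[ 0.00652958 -0.03954891  0.58014411  0.44613376  0.03117365] [2.46572046e-07] [3.87165927 3.16137631 0.08324023 0.07549722 0.05766743]
0.44 0.03 (array([ 31.2, 127.5]), np.float64(21.3), np.float64(0.0))
0.44 0.19 (array([ 13.6, 120.8]), np.float64(45.6), np.float64(0.0))
0.44 0.28 (array([  6.7, 114.4]), np.float64(59.0), np.float64(0.0))
0.425 0.03 (array([ 30.6, 129.4]), np.float64(20.0), np.float64(0.0))
0.425 0.19 (array([ 12.4, 122.5]), np.float64(45.1), np.float64(0.0))
0.425 0.28 (array([  5.3, 116. ]), np.float64(58.7), np.float64(0.0))
0.41 0.03 (array([ 30. , 131.3]), np.float64(18.6), np.float64(0.0))
0.41 0.19 (array([ 11.2, 124.2]), np.float64(44.6), np.float64(0.0))
0.41 0.28 (array([  3.9, 117.6]), np.float64(58.6), np.float64(0.0))
0.4 0.03 (array([ 29.7, 132.6]), np.float64(17.7), np.float64(0.0))
0.4 0.19 (array([ 10.4, 125.4]), np.float64(44.3), np.float64(0.0))
0.4 0.28 (array([  2.9, 118.6]), np.float64(58.5), np.float64(0.0))
0.39 0.03 (array([ 29.4, 133.8]), np.float64(16.8), np.float64(0.0))
0.39 0.19 (array([  9.5, 126.5]), np.float64(44.0), np.float64(0.0))
0.39 0.28 (array([  2. , 119.6]), np.float64(58.4), np.float64(0.0))
case ((539.630615234375, 296.2849426269531), (34.86530685424805, 105.51573944091797), 82.31597137451172)
tray ((523.171875, 306.0852966308594), (107.47891235351562, 199.1372833251953), 82.12183380126953)
```

Reach is fine behind the carton. I'll raise the tool, turn it so the jaws lie along cradle y, and go behind the carton.

>>> {"op": "send_rows", "data": {
  "rows": "0.4 -0.04 0 0 0;0.4 -0.08 0 0 -0.1;0.4 -0.1 0 0 -0.2;0.4 -0.1 0 0 -0.314;0.4 -0.1 0 0 -0.314"
}}

```text
t: 6.28
tcp_pos: [0.5182, 0.3102, 0.3076]
eef_rot: [-72.0, 89.8, 28.5]
force: [0.5, 0.1, 0.3]
gripper_width: 0.602
```

```bash
python3 go.py 381.5 -26 305 100.15
```

```text
t 6.28 tcp [518.2 310.2 307.6] th 100.5 w 0.602 F [0.5 0.1 0.3] q [ 28.   19.9  92.6   0.   67.4 -72.5] down [ 0.003  0.002 -1.   ]
shift [ 0.0015  0.1957 -0.3057] roll 0.0061 dist 0.363
```

>>> {"op": "send_rows", "data": {
  "rows": "0.4 0 0.098 -0.153 0.005;0.4 0 0.098 -0.153 0.005;0.4 0 0.098 -0.153 0.005;0.4 0 0.098 -0.153 0.005;0.4 0 0.098 -0.153 0.005"
}}

```text
t: 6.7
tcp_pos: [0.4449, 0.1384, 0.3045]
eef_rot: [112.1, 89.8, -148.4]
force: [1.5, 0.7, 0.6]
gripper_width: 0.596
```

>>> {"op": "send_rows", "data": {
  "rows": "0.4 0 0.098 -0.153 0;0.4 0 0.098 -0.153 0;0.4 0 0.098 -0.153 0;0.4 0 0.098 -0.153 0;0.4 0 0.098 -0.153 0"
}}

```text
t: 7.12
tcp_pos: [0.3749, -0.0285, 0.3047]
eef_rot: [106.5, 89.9, -154.0]
force: [1.1, 1.6, 0.2]
gripper_width: 0.596
```

```bash
python3 go.py 381.5 -26 200 100.15
python3 - <<'E'
from h import *
c=snap('top'); 
for k in blobs(c,(100,100,30),(130,255,255),(130,140,200,225),20): print('case',rectz(c,k,.035))
for k in blobs(c,(45,120,40),(80,255,255),amin=30): print('tray',rectz(c,k,.022))
E
```

```text
t 7.12 tcp [374.9 -28.5 304.7] th 99.55 w 0.596 F [1.1 1.6 0.2] q [-8.900e+00 -2.000e-01  1.182e+02 -1.000e-01  6.200e+01 -1.084e+02] down [-0.002 -0.001 -1.   ]
shift [ 0.1047 -0.0071  0.0014] roll -0.0106 dist 0.105
case ((519.606201171875, 305.9587707519531), (52.51765441894531, 146.8394775390625), 82.32563018798828)
tray ((516.4928588867188, 316.20733642578125), (126.70635223388672, 215.21238708496094), 82.10832977294922)
```

The case lies in the tray, inside its walls and parallel to it. Now I'll go down behind the carton top.

>>> {"op": "send_rows", "data": {
  "rows": "0.4 0.03 -0.003 0 -0.01;0.4 0.06 -0.007 0.001 -0.01;0.4 0.09 -0.007 0.001 -0.01;0.4 0.105 -0.007 0.001 -0.01;0.4 0.105 -0.007 0.001 -0.01"
}}

```text
t: 7.58
tcp_pos: [0.382, -0.0229, 0.1973]
eef_rot: [71.8, 89.7, 172.0]
force: [-0.5, 0.6, -0.1]
gripper_width: 0.602
```

```bash
python3 go.py 401 -23 200 100.15
python3 - <<'E'
from h import *
s=snap('side')
cv2.imwrite('pics/push0.png',cv2.resize(s['pixels'][70:270,170:370,::-1],(600,600)))
E
```

```text
t 7.58 tcp [382.  -22.9 197.3] th 100.22 w 0.602 F [-0.5  0.6 -0.1] q [  -8.     9.   126.2    0.    45.2 -108.2] down [-0.006  0.001 -1.   ]
shift [-0.0028 -0.0187 -0.0034] roll 0.0012 dist 0.019
```

View pics/push0.png

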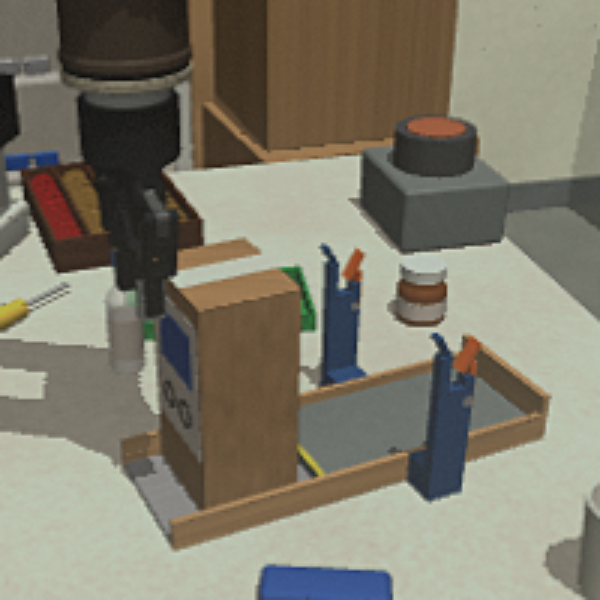

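The gripper stands behind the carton's top with the front face just ahead of it. Now I'll push slowly.

>>> {"op": "send_rows", "data": {
  "rows": "0.4 0 -0.007 -0.001 0;0.4 0 -0.014 -0.002 0;0.4 0 -0.021 -0.002 0;0.4 0 -0.027 -0.002 0;0.4 0 -0.033 -0.002 0"
}}

```text
t: 8.05
tcp_pos: [0.4186, -0.0192, 0.2009]
eef_rot: [-108.7, 89.9, -8.3]
force: [-0.9, -0.1, -0.2]
gripper_width: 0.601
```

>>> {"op": "send_rows", "data": {
  "rows": "0.4 0 -0.006 0 0;0.4 0 -0.012 0 0;0.4 0 -0.018 0 0;0.4 0 -0.024 0 0;0.4 0 -0.03 0 0"
}}

```text
t: 8.47
tcp_pos: [0.4475, -0.0137, 0.2003]
eef_rot: [-83.0, 90.0, 17.4]
force: [-0.3, -0.3, 0.5]
gripper_width: 0.598
```

>>> {"op": "send_rows", "data": {
  "rows": "0.4 0 -0.006 0 0;0.4 0 -0.012 0 0;0.4 0 -0.018 0 0;0.4 0 -0.024 0 0;0.4 0 -0.03 0 0"
}}

```text
t: 8.88
tcp_pos: [0.477, -0.0083, 0.2003]
eef_rot: [-70.9, 90.0, 29.5]
force: [0.5, -0.2, -0.5]
gripper_width: 0.598
```

```bash
python3 go.py
python3 - <<'E'
from h import *
s=snap('side')
cv2.imwrite('pics/push1.png',cv2.resize(s['pixels'][70:270,170:370,::-1],(500,500)))
E
```

```text
t 8.88 tcp [477.   -8.3 200.3] th 100.44 w 0.598 F [ 0.5 -0.2 -0.5] q [  -4.6   16.   115.5    0.    48.5 -105.1] down [ 0.  0. -1.]
```

View pics/push1.png

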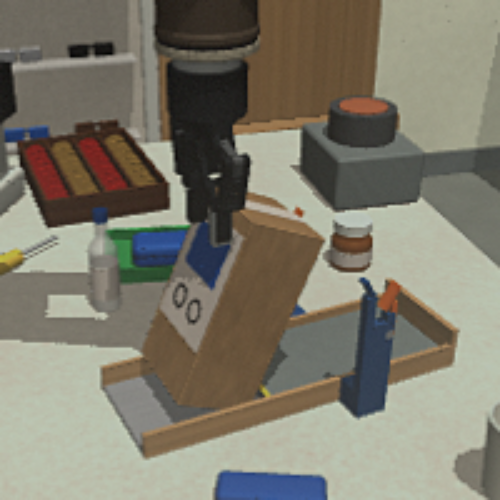

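The carton has tilted about 25–30° with its foot against the step, and is about to go over. I'll keep pushing.

>>> {"op": "send_rows", "data": {
  "rows": "0.4 0 -0.006 0 0;0.4 0 -0.012 0 0;0.4 0 -0.018 0 0;0.4 0 -0.024 0 0;0.4 0 -0.03 0 0"
}}

```text
t: 9.35
tcp_pos: [0.5066, -0.0029, 0.2003]
eef_rot: [-94.2, 90.0, 6.2]
force: [-0.1, -0.0, 0.1]
gripper_width: 0.601
```

>>> {"op": "send_rows", "data": {
  "rows": "0.4 0 -0.006 0 0;0.4 0 -0.012 0 0;0.4 0 -0.018 0 0;0.4 0 -0.024 0 0;0.4 0 -0.03 0 0"
}}

```text
t: 9.77
tcp_pos: [0.536, 0.0025, 0.2003]
eef_rot: [66.1, 90.0, 166.6]
force: [0.2, -1.2, 1.0]
gripper_width: 0.601
```

>>> {"op": "send_rows", "data": {
  "rows": "0.4 0 0 0 0;0.4 0 0 0 0;0.4 0 0 0 0;0.4 0 0 0 0;0.4 0 0 0 0"
}}

```text
t: 10.18
tcp_pos: [0.5351, 0.0024, 0.2003]
eef_rot: [73.6, 90.0, 174.1]
force: [-0.5, 0.3, -0.0]
gripper_width: 0.6
```

>>> {"op": "send_rows", "data": {
  "rows": "0.4 -0.04 0 0 0;0.4 -0.07 0 0 0;0.4 -0.07 0 -0.04 0;0.4 -0.07 0 -0.08 0;0.4 -0.07 0 -0.12 0"
}}

```text
t: 10.6
tcp_pos: [0.5574, -0.1166, 0.2713]
eef_rot: [-115.7, 89.9, -15.2]
force: [2.3, 0.5, 0.0]
gripper_width: 0.596
```

```bash
python3 go.py 516 -339 150 87
python3 - <<'E'
from h import *
s=snap('side')
cv2.imwrite('pics/push2.png',cv2.resize(s['pixels'][130:330,220:390,::-1],(680,800))[:600])
E
```

```text
t 10.6 tcp [ 557.4 -116.6  271.3] th 100.55 w 0.596 F [2.3 0.5 0. ] q [ -14.9   18.7   99.6   -0.    61.6 -115.4] down [ 0.002 -0.    -1.   ]
shift [ 0.1213  0.0816 -0.211 ] roll 0.2365 dist 0.257
```

View pics/push2.png

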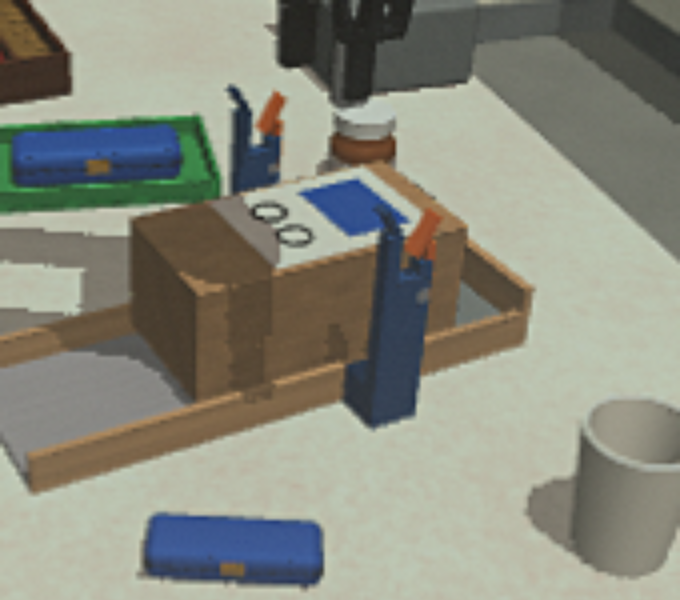

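The carton lies flat on the bed, printed front up, between the clips, with its foot at the step. The case is flat in the tray. Next I'll go above the rod.

>>> {"op": "send_rows", "data": {
  "rows": "0.4 0 0.041 -0.106 0.236;0.4 0 0.041 -0.106 0.236;0.4 0.03 0.082 -0.211 0.236;0.4 0.08 0.082 -0.211 0.236;0.4 0.12 0.082 -0.211 0.236"
}}

```text
t: 11.07
tcp_pos: [0.5232, -0.2999, 0.2066]
eef_rot: [-123.5, 89.7, -36.7]
force: [0.8, -0.4, -0.3]
gripper_width: 0.603
```

>>> {"op": "send_rows", "data": {
  "rows": "0.4 0 0 0 0;0.4 0 0 0 0"
}}

```text
t: 11.23
tcp_pos: [0.5211, -0.2968, 0.2032]
eef_rot: [59.9, 89.8, 146.7]
force: [0.1, 0.7, 0.2]
gripper_width: 0.6
```

```bash
python3 go.py 516 -339 29 87
python3 - <<'E'
from h import *
s=snap('side');c=snap('top')
a=cv2.resize(s['pixels'][230:340,230:380,::-1],(600,440))
cv2.imwrite('pics/rod0.png',a)
for k in blobs(c,(0,100,60),(180,255,255),(340,150,365,225),3):
    h=cv2.cvtColor(c['pixels'],cv2.COLOR_RGB2HSV)
for lo,hi in (((172,120,60),(180,255,255)),((0,170,60),(5,255,255))):
  for n,cc,box in (('top',c,(335,145,370,225)),('side',s,(230,270,380,330))):
    for k in blobs(cc,lo,hi,box,4): m=k.reshape(-1,2).mean(0);print(n,m.round(1),(onz(cc,m,.04)*1000).round(1))
E
```

```text
t 11.23 tcp [ 521.1 -296.8  203.2] th 86.77 w 0.6 F [0.1 0.7 0.2] q [ -32.6   25.3   99.8    0.    55.1 -119.3] down [-0.003  0.002 -1.   ]
shift [ 0.1741  0.0022 -0.0428] roll -0.004 dist 0.179
side [254.9 311. ] [[ 400.6 -324.1   40. ]]
side [362.7 292.2] [[ 631.  -333.5   40. ]]
```

View pics/rod0.png

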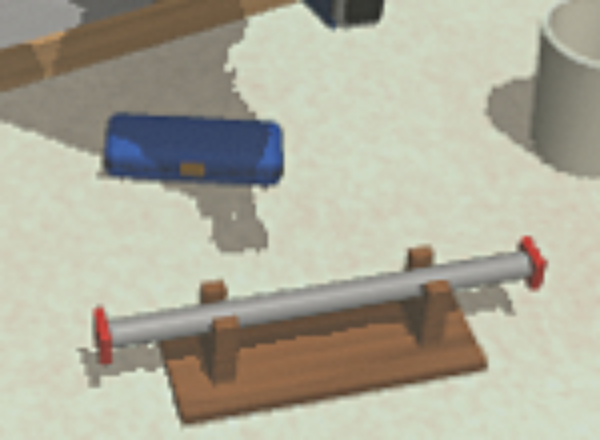

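The crop shows the rod in its rest, with caps at side pixels (255,313) and (363,295). That agrees with a middle at (516,−339). Descend, with the TCP 11 mm under the axis so the fingertips clear the carton later.

>>> {"op": "send_rows", "data": {
  "rows": "0.4 0.03 0.003 -0.042 -0.006;0.4 0.07 0.003 -0.042 -0.006;0.4 0.1 0.003 -0.042 -0.006;0.4 0.1 0.003 -0.042 -0.006;0.4 0.1 0.003 -0.042 -0.006"
}}

```text
t: 11.75
tcp_pos: [0.5175, -0.3366, 0.1052]
eef_rot: [53.1, 89.9, 140.4]
force: [0.9, -0.2, 1.1]
gripper_width: 0.596
```

```bash
python3 go.py 516.5 -339 30 87.2
```

```text
t 11.75 tcp [ 517.5 -336.6  105.2] th 87.32 w 0.596 F [ 0.9 -0.2  1.1] q [ -35.9   33.3  102.     0.    44.7 -123.2] down [-0.002  0.001 -1.   ]
shift [ 0.0752  0.0008 -0.0025] roll 0.0021 dist 0.075
```

>>> {"op": "send_rows", "data": {
  "rows": "0.4 0.03 0.001 -0.002 0;0.4 0.055 0.001 -0.002 0;0.4 0.07 0.001 -0.002 0;0.4 0.075 0.001 -0.002 0;0.4 0.075 0.001 -0.002 0",
  "squeeze": 60
}}

```text
t: 12.17
tcp_pos: [0.5176, -0.3397, 0.0315]
eef_rot: [-122.0, 89.9, -34.7]
force: [0.3, 0.7, 0.6]
gripper_width: 0.6
```

>>> {"op": "send_rows", "data": {
  "rows": "0.9 0 0 0 0;0.9 0 0 0 0;0.9 0 0 0 0;0.9 0 0 0 0;0.9 0 0 0 0"
}}

```text
t: 12.58
tcp_pos: [0.5173, -0.3387, 0.0317]
eef_rot: [-59.0, 89.9, 28.2]
force: [4.6, 16.3, 15.8]
gripper_width: 0.136
```

>>> {"op": "send_rows", "data": {
  "rows": "0.95 -0.01 0 0 0;0.95 -0.03 0 0 0;0.95 -0.05 0 0 0;0.95 -0.08 0 0 0;0.95 -0.11 0 0 0"
}}

```text
t: 13.0
tcp_pos: [0.516, -0.3396, 0.1415]
eef_rot: [55.3, 90.0, 142.6]
force: [1.4, -0.7, -1.1]
gripper_width: 0.13
```

>>> {"op": "send_rows", "data": {
  "rows": "0.95 -0.03 0 0 0;0.95 -0.06 0 0 0;0.95 -0.09 0 0 0;0.95 -0.11 0 0 0;0.95 -0.11 0 0 0"
}}

```text
t: 13.42
tcp_pos: [0.5182, -0.3412, 0.2558]
eef_rot: [-123.2, 89.6, -36.0]
force: [-0.2, -0.5, -0.6]
gripper_width: 0.137
```

```bash
python3 go.py 620.4 13.1 250 10.15
```

```text
t 13.42 tcp [ 518.2 -341.2  255.8] th 87.26 w 0.137 F [-0.2 -0.5 -0.6] q [ -36.2   23.6   94.3    0.    61.6 -123.4] down [ 0.006 -0.005 -1.   ]
shift [ 0.0048 -0.0851  0.3588] roll 1.3458 dist 0.369
```

>>> {"op": "send_rows", "data": {
  "rows": "0.95 0 -0.014 0.06 0.1;0.95 0 -0.028 0.09 0.2;0.95 0 -0.028 0.12 0.3;0.95 0 -0.028 0.12 0.4;0.95 0 -0.028 0.12 0.5"
}}

```text
t: 13.83
tcp_pos: [0.5502, -0.2189, 0.2501]
eef_rot: [59.4, 90.0, 117.9]
force: [0.0, -0.4, -2.0]
gripper_width: 0.132
```

>>> {"op": "send_rows", "data": {
  "rows": "0.95 0 0 0 0.1;0.95 0 0 0 0.2;0.95 0 0 0 0.3;0.95 0 0 0 0.4;0.95 0 0 0 0.5"
}}

```text
t: 14.25
tcp_pos: [0.5498, -0.2212, 0.2499]
eef_rot: [132.0, 90.0, 161.7]
force: [0.8, -0.1, -1.7]
gripper_width: 0.133
```

>>> {"op": "send_rows", "data": {
  "rows": "0.95 0 0 0 0.1;0.95 0 0 0 0.2;0.95 0 0 0 0.3;0.95 0 0 0 0.345;0.95 0 0 0 0.345"
}}

```text
t: 14.67
tcp_pos: [0.5498, -0.2213, 0.25]
eef_rot: [144.7, 90.0, 154.8]
force: [0.2, 0.0, -1.0]
gripper_width: 0.13
```

```bash
python3 go.py 620.4 13.1 230 10.15
python3 - <<'E'
from h import *
s=snap('side');c=snap('top')
for lo,hi in (((172,120,60),(180,255,255)),((0,170,60),(5,255,255))):
  for n,cc,box in (('top',c,(200,100,400,260)),('side',s,(150,50,420,330))):
    for k in blobs(cc,lo,hi,box,4): print(n,lo[0],k.reshape(-1,2).mean(0).round(1),len(k))
E
```

```text
t 14.67 tcp [ 549.8 -221.3  250. ] th 10.06 w 0.13 F [ 0.2  0.  -1. ] q [-24.9  21.9  98.    0.   60.1 -34.9] down [-0.  0. -1.]
shift [0.02   0.2184 0.1105] roll -0.0016 dist 0.246
side 0 [349.2 203.9] 18
side 0 [284.9 155.7] 26
side 0 [188.  138.6] 51
side 0 [210.2 135.4] 51
side 0 [203.5  55.7] 49
```

>>> {"op": "send_rows", "data": {
  "rows": "0.95 0 0.036 0.018 0;0.95 0 0.072 0.036 0;0.95 0 0.108 0.055 0;0.95 0 0.14 0.07 0;0.95 0.005 0.17 0.086 0"
}}

```text
t: 15.18
tcp_pos: [0.6051, -0.0368, 0.2458]
eef_rot: [-12.2, 89.9, -1.9]
force: [1.1, -0.8, -1.5]
gripper_width: 0.131
```

>>> {"op": "send_rows", "data": {
  "rows": "0.95 0.005 0.02 0.01 0;0.95 0.01 0.036 0.018 0;0.95 0.015 0.048 0.0245 0;0.95 0.015 0.048 0.0245 0;0.95 0.015 0.048 0.0245 0"
}}

```text
t: 15.6
tcp_pos: [0.62, 0.013, 0.2296]
eef_rot: [-178.7, 90.0, -168.4]
force: [0.1, 0.5, -1.5]
gripper_width: 0.135
```

>>> {"op": "send_rows", "data": {
  "rows": "0.95 0 0 0 0;0.95 0 0 0 0"
}}

```text
t: 15.77
tcp_pos: [0.6202, 0.0117, 0.2302]
eef_rot: [-59.1, 90.0, -48.9]
force: [0.2, 0.4, -1.7]
gripper_width: 0.133
```

```bash
python3 go.py 620.4 13.1 150 10.15
python3 - <<'E'
from h import *
s=snap('side');c=snap('top');st=readout.state()
M=R.from_euler('xyz',st['eef_rot'],degrees=True).as_matrix()
for n,cc in (('top',c),('side',s)):
    print(n,'expected caps at 11 up',proj(cc,[st['tcp_pos']+[0,0,.011]+k*.113*M[:,1] for k in (1,-1)]).round(1).tolist())
for lo,hi in (((172,120,60),(180,255,255)),((0,150,60),(12,255,255))):
  for n,cc,box in (('top',c,(200,100,400,200)),('side',s,(230,100,400,260))):
    for k in blobs(cc,lo,hi,box,4): print(n,lo[0],k.reshape(-1,2).mean(0).round(1),len(k))
a=cv2.resize(s['pixels'][115:250,240:375,::-1],(600,600),interpolation=cv2.INTER_CUBIC)
cv2.imwrite('pics/over.png',a)
E
```

```text
t 15.77 tcp [620.2  11.7 230.2] th 10.16 w 0.133 F [ 0.2  0.4 -1.7] q [ -1.7  25.2  95.6  -0.   59.2 -11.9] down [ 0. -0. -1.]
shift [0.0802 0.0013 0.0005] roll 0.0002 dist 0.08
top expected caps at 11 up [[214.4, 139.8], [290.9, 128.3]]
side expected caps at 11 up [[284.5, 126.5], [330.4, 157.6]]
side 0 [325.9 188.8] 34
side 0 [313.3 165.6] 27
side 0 [329.  157.5] 26
side 0 [287.9 158.4] 22
side 0 [282.5 126. ] 22
```

View pics/over.png

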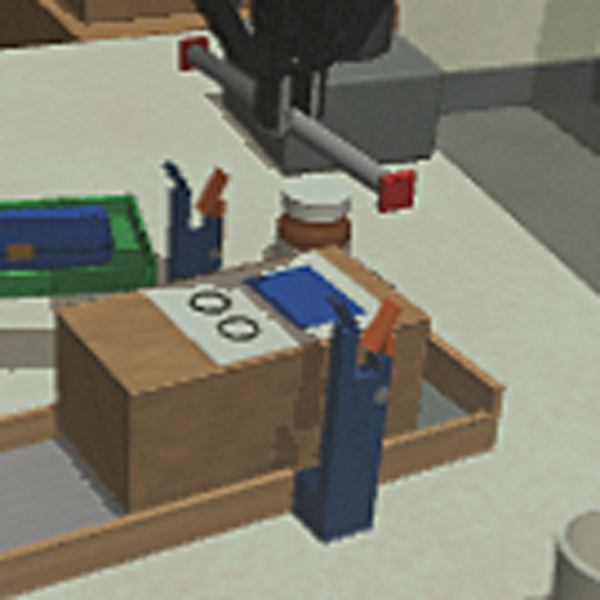

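Rod held level across the tool. The caps are within 2 px of where they should be. I'll refine the clip's x relative to the rod using the same side camera, so its bias cancels.

```bash
python3 - <<'E'
from h import *
s=snap('side');y=np.radians(10.15);C=np.array([[np.cos(y),np.sin(y)],[-np.sin(y),np.cos(y)]])
cl=lambda p:(C@(np.array(p)[:2]-[.620,.0123])*1000).round(1)  # clip-relative guess, cradle axes
f=lambda x,yy:(240+(x+.5)/4.4444-.5,115+(yy+.5)/4.4444-.5)
print('caps(z.241)',[cl(onz(s,p,.241)[0]) for p in ((282.5,126.),(329.,157.5))])
for n,z,p in (('prong tip L',.169,(168,163)),('prong tip R',.169,(333,298)),('jaw end L',.158,(222,170)),('jaw end R',.158,(393,302))):
    print(n,cl(onz(s,f(*p),z)[0]))
# jaw blob extents
for k in blobs(s,(0,150,60),(14,255,255),(280,150,335,205),4):
    q=k.reshape(-1,2);t=q[q[:,1]==q[:,1].min()].mean(0);b=q[q[:,1]==q[:,1].max()].mean(0)
    print('jaw top',t,cl(onz(s,t,.158)[0]),'bottom',b,len(k))
E
```

```text
caps(z.241) [array([ -2.7, 119.3]), array([  -2. , -111.1])]
prong tip L [-21.4 110.6]
prong tip R [-20.9 -89.1]
jaw end L [ 17.7 106.8]
jaw end R [ 19.2 -91.1]
jaw top [326.5 182. ] [ 17.3 -87. ] bottom [327.5 194. ] 34
jaw top [317. 164.] [51.4  9.8] bottom [318. 168.] 33
jaw top [332. 153.] [132.2  53.3] bottom [328. 161.] 25
jaw top [289. 153.] [ 15.7 106.7] bottom [289. 163.] 22
```

>>> {"op": "send_rows", "data": {
  "rows": "0.95 0.015 0 0 0;0.95 0.03 0.001 0 0;0.95 0.045 0.001 0 0;0.95 0.051 0.001 0 0;0.95 0.051 0.001 0 0"
}}

```text
t: 16.33
tcp_pos: [0.6192, 0.0134, 0.1777]
eef_rot: [169.1, 89.9, 179.2]
force: [-0.2, 0.7, -1.0]
gripper_width: 0.133
```

```bash
python3 go.py 620.4 13.1 131 10.15
python3 - <<'E'
from h import *
s=snap('side')
a=s['pixels'][135:205,270:315,::-1];b=s['pixels'][135:205,300:345,::-1]
cv2.imwrite('pics/low.png',np.hstack([cv2.resize(i,(386,600),interpolation=cv2.INTER_CUBIC) for i in (a,b)]))
st=readout.state();M=R.from_euler('xyz',st['eef_rot'],degrees=True).as_matrix()
print('expected caps',proj(s,[st['tcp_pos']+[0,0,.011]+k*.113*M[:,1] for k in (1,-1)]).round(1).tolist())
e=[np.array([.6204,.0131,.158])+k*.098*M[:,1]+.017*M[:,2] for k in (1,-1)]
print('expected jaw tips',proj(s,e).round(1).tolist())
e=[np.array([.6204,.0131,.123])+k*.098*M[:,1] for k in (1,-1)]
print('expected seats',proj(s,e).round(1).tolist())
E
```

```text
t 16.33 tcp [619.2  13.4 177.7] th 10.17 w 0.133 F [-0.2  0.7 -1. ] q [ -1.6  28.3  98.6  -0.   53.2 -11.7] down [-0.002  0.    -1.   ]
shift [ 0.0467 -0.0005  0.0013] roll 0.0004 dist 0.047
expected caps [[283.5, 143.1], [327.7, 176.6]]
expected jaw tips [[290.8, 153.9], [328.9, 183.8]]
expected seats [[285.3, 165.6], [321.9, 197.1]]
```

View pics/low.png

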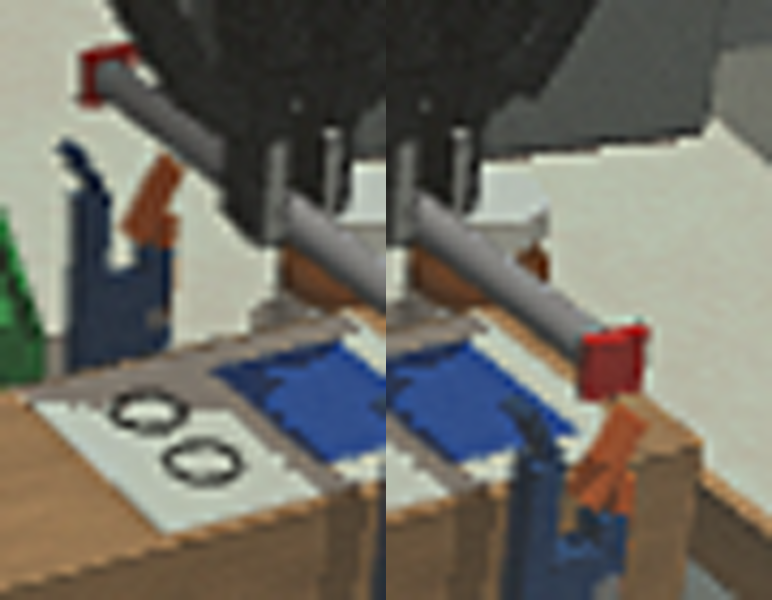

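In the crop the rod is level above both slots (caps at (282,143.5) and (326.5,177.6)). The clips look about 2.5 mm further in +x′ and +y′ than the tool. I'll correct for that and go down into the funnels with force checks.

>>> {"op": "send_rows", "data": {
  "rows": "0.95 0 0.0025 0.003 0;0.95 0.008 0.0025 0.003 0;0.95 0.015 0.0025 0.003 0;0.95 0.022 0.0025 0.003 0;0.95 0.028 0.0025 0.003 0"
}}

```text
t: 16.8
tcp_pos: [0.6223, 0.0168, 0.1501]
eef_rot: [172.6, 90.0, -177.2]
force: [0.1, 0.2, -1.5]
gripper_width: 0.136
```

>>> {"op": "send_rows", "data": {
  "rows": "0.95 0.002 0 0 0;0.95 0.004 0 0 0;0.95 0.006 0 0 0;0.95 0.008 0 0 0;0.95 0.008 0 0 0"
}}

```text
t: 17.22
tcp_pos: [0.6225, 0.0167, 0.1428]
eef_rot: [168.3, 90.0, 178.5]
force: [0.0, 0.2, -2.4]
gripper_width: 0.135
```

```bash
python3 go.py 622 16 132 10.15
```

```text
t 17.22 tcp [622.5  16.7 142.8] th 10.2 w 0.135 F [ 0.   0.2 -2.4] q [ -1.3  30.9  99.9   0.   49.2 -11.4] down [-0.  0. -1.]
shift [ 0.0108 -0.0006 -0.0006] roll 0.0008 dist 0.011
```

>>> {"op": "send_rows", "data": {
  "rows": "0.95 0.002 0 0 0;0.95 0.004 0 0 0;0.95 0.006 0 0 0;0.95 0.006 0 0 0"
}}

```text
t: 17.55
tcp_pos: [0.6218, 0.0167, 0.1366]
eef_rot: [173.9, 89.9, -175.9]
force: [-4.1, -0.6, 0.3]
gripper_width: 0.139
```

>>> {"op": "send_rows", "data": {
  "rows": "0.95 0.002 0 0 0;0.95 0.004 0 0 0;0.95 0.005 0 0 0;0.95 0.005 0 0 0"
}}

```text
t: 17.88
tcp_pos: [0.6213, 0.0165, 0.1319]
eef_rot: [175.0, 89.9, -174.8]
force: [-9.0, -2.9, 6.9]
gripper_width: 0.133
```

```bash
python3 go.py 622 16 115 10.15
```

```text
t 17.88 tcp [621.3  16.5 131.9] th 10.2 w 0.133 F [-9.  -2.9  6.9] q [ -1.3  31.6 100.4  -0.   48.1 -11.4] down [-0.002 -0.    -1.   ]
shift [ 0.0169 -0.0007  0.0006] roll 0.0009 dist 0.017
```

The jaw is pushing the rod toward −x, so I'm about 1.5 mm too far +x. I'll shift back and press on.

>>> {"op": "send_rows", "data": {
  "rows": "0.95 0 0 -0.001 0;0.95 0 0 -0.0018 0;0.95 0 0 -0.0018 0"
}}

```text
t: 18.13
tcp_pos: [0.6195, 0.0162, 0.1316]
eef_rot: [174.1, 89.9, -175.7]
force: [-7.3, -1.7, 2.0]
gripper_width: 0.137
```

>>> {"op": "send_rows", "data": {
  "rows": "0.95 0.002 0 0 0;0.95 0.004 0 0 0;0.95 0.005 0 0 0;0.95 0.005 0 0 0"
}}

```text
t: 18.47
tcp_pos: [0.619, 0.0163, 0.1262]
eef_rot: [170.6, 89.8, -179.2]
force: [-7.7, -2.6, -1.6]
gripper_width: 0.134
```

>>> {"op": "send_rows", "data": {
  "rows": "0.95 0.002 0 0 0;0.95 0.004 0 0 0;0.95 0.005 0 0 0;0.95 0.005 0 0 0"
}}

```text
t: 18.8
tcp_pos: [0.6197, 0.0163, 0.1215]
eef_rot: [173.6, 89.9, -176.1]
force: [-6.4, -1.5, 0.2]
gripper_width: 0.133
```

```bash
python3 go.py 620 16 115 10.15
```

```text
t 18.8 tcp [619.7  16.3 121.5] th 10.23 w 0.133 F [-6.4 -1.5  0.2] q [ -1.3  32.3 101.1  -0.   46.8 -11.5] down [-0.002 -0.    -1.   ]
shift [ 0.0065 -0.0004  0.0003] roll 0.0013 dist 0.006
```

>>> {"op": "send_rows", "data": {
  "rows": "0.95 0.0015 0 0 0;0.95 0.003 0 0 0;0.95 0.0045 0 0 0;0.95 0.0045 0 0 0"
}}

```text
t: 19.13
tcp_pos: [0.6202, 0.0164, 0.1168]
eef_rot: [174.8, 89.9, -175.0]
force: [-3.3, -0.7, -2.8]
gripper_width: 0.135
```

>>> {"op": "send_rows", "data": {
  "rows": "0.95 0.001 0 0 0;0.95 0.002 0 0 0;0.95 0.002 0 0 0"
}}

```text
t: 19.38
tcp_pos: [0.6203, 0.0164, 0.1154]
eef_rot: [172.1, 89.9, -177.7]
force: [-6.1, 0.2, -0.5]
gripper_width: 0.135
```

```bash
python3 go.py 620 16 115 10.15
python3 - <<'E'
from h import *
s=snap('side')
for lo,hi in (((172,100,60),(180,255,255)),((0,120,60),(14,255,255))):
    for k in blobs(s,lo,hi,(270,140,350,215),4): print(lo[0],k.reshape(-1,2).mean(0).round(1),k.reshape(-1,2).min(0),k.reshape(-1,2).max(0))
st=readout.state();M=R.from_euler('xyz',st['eef_rot'],degrees=True).as_matrix()
for z in (.123,.13): print('caps at',z,proj(s,[np.r_[st['tcp_pos'][:2],z]+k*.116*M[:,1] for k in (1,-1)]).round(1).tolist())
E
```

```text
t 19.38 tcp [620.3  16.4 115.4] th 10.21 w 0.135 F [-6.1  0.2 -0.5] q [ -1.3  32.7 101.3  -0.   46.  -11.5] down [-0.001 -0.    -1.   ]
shift [ 0.0004 -0.0004 -0.0003] roll 0.001 dist 0.001
0 [324.7 192.3] [320 182] [330 202]
0 [314.5 167.8] [310 164] [318 170]
caps at 0.123 [[282.1, 162.7], [325.3, 199.8]]
caps at 0.13 [[282.1, 160.6], [325.6, 197.5]]
```

>>> {"op": "send_rows", "data": {
  "rows": "0.95 0.001 0 0 0;0.95 0.002 0 0 0;0.95 0.002 0 0 0"
}}

```text
t: 19.68
tcp_pos: [0.6203, 0.0164, 0.1147]
eef_rot: [177.5, 90.0, -172.3]
force: [-12.2, -0.1, 21.5]
gripper_width: 0.134
```

>>> {"op": "send_rows", "data": {
  "rows": "0.95 0.001 0 0 0;0.95 0.002 0 0 0;0.95 0.002 0 0 0"
}}

```text
t: 19.93
tcp_pos: [0.6205, 0.0164, 0.1144]
eef_rot: [-25.4, 90.0, -15.1]
force: [-22.0, 0.6, 48.1]
gripper_width: 0.136
```

```bash
python3 go.py 620 16 115 10.15
python3 - <<'E'
from h import *
s=snap('side')
a=s['pixels'][140:215,270:350,::-1]
cv2.imwrite('pics/home1.png',cv2.resize(a,(640,600),interpolation=cv2.INTER_CUBIC))
b=s['pixels'][185:215,312:340];h=cv2.cvtColor(b,cv2.COLOR_RGB2HSV)
for r in range(0,30): print(185+r,''.join('R' if (H<4 or H>172) and S>120 else 'O' if H<14 and S>150 else 'B' if 95<H<130 and S>90 else '.' for H,S,V in h[r]))
E
```

```text
t 19.93 tcp [620.5  16.4 114.4] th 10.21 w 0.136 F [-22.    0.6  48.1] q [ -1.3  32.8 101.4  -0.   45.8 -11.5] down [ 0. -0. -1.]
shift [-0.0006 -0.0003 -0.0005] roll 0.0011 dist 0.001
185 .BBB...BBB...OOOOO..........
186 ..BBB.BB.....OOOO...........
187 ...B..BB....OOOOO...........
188 ....BB.B...OOOOO............
189 .....BBBB.OOOOOO............
190 ......BB..OOOOOOO...........
191 .....BBB.OOOOOOOO...........
192 .....BBB..OOOO.OO...........
193 .....BBB...OOO.OO...........
194 .....BBB....ORRRO...........
195 .....BBB.RRRRRRR............
196 .....BBB.RRRRRRR............
197 .....BBB.ORRRRRR............
198 .....BBB.RRRRRRR............
199 .....BBB.RRRRRR.............
200 .....BBB.RRRRRR.............
201 .....BB..RRRRR..............
202 .....BBB.R..B...............
203 ....BBB.BBBB................
204 ....BBB.....................
205 ....BBB.....................
206 ....BBB......BB.............
207 ....BBBB..BBBBB.............
208 ....BBBBBBBBBB..............
209 ....BBBBBBBBBB..............
210 ...BBBBBBBBBBB..............
211 ...BBBBBBBBBBB..............
212 ...BBBBBBBBBBB..............
213 ...BBBBBBBBBBB..............
214 ...BBBBBB.BBBB..............
```

At 48 N the rod stands on a hard stop at TCP z 114.4, which puts its axis at about 122.7 mm: home. I'll relax, release and retreat.

>>> {"op": "send_rows", "data": {
  "rows": "0.95 -0.002 0 0 0;0.95 -0.003 0 0 0;0.6 -0.003 0 0 0;0.6 -0.003 0 0 0;0.6 -0.003 0 0 0"
}}

```text
t: 20.4
tcp_pos: [0.6216, 0.0164, 0.1148]
eef_rot: [-8.0, 89.9, 2.2]
force: [0.9, 0.8, 0.3]
gripper_width: 0.401
```

>>> {"op": "send_rows", "data": {
  "rows": "0.6 -0.01 0 0 0;0.6 -0.03 0 0 0;0.6 -0.06 0 0 0;0.6 -0.1 0 0 0;0.6 -0.14 0 0 0"
}}

```text
t: 20.82
tcp_pos: [0.6203, 0.0164, 0.2563]
eef_rot: [164.3, 90.0, 174.5]
force: [1.5, -0.2, 0.2]
gripper_width: 0.402
```

>>> {"op": "send_rows", "data": {
  "rows": "0.6 0 -0.04 0 0;0.6 0 -0.08 0 0;0.6 0 -0.12 0 0;0.6 0 -0.16 0 0;0.6 0 -0.2 0 0"
}}

```text
t: 21.23
tcp_pos: [0.6565, -0.1823, 0.2557]
eef_rot: [-24.8, 89.9, -14.6]
force: [1.5, 1.0, 0.3]
gripper_width: 0.399
```

>>> {"op": "send_rows", "data": {
  "rows": "0.6 0 -0.04 0 0;0.6 0 -0.08 0 0;0.6 0 -0.12 0 0;0.6 0 -0.16 0 0;0.6 0 -0.16 0 0"
}}

```text
t: 21.65
tcp_pos: [0.6847, -0.3454, 0.2547]
eef_rot: [-73.9, 89.8, -64.0]
force: [-0.5, -0.3, 0.1]
gripper_width: 0.406
```

```bash
python3 go.py
python3 - <<'E'
from h import *
s=snap('side');c=snap('top')
a=cv2.resize(s['pixels'][135:235,250:345,::-1],(400,421),interpolation=cv2.INTER_CUBIC)
b=np.clip(cv2.resize(c['pixels'][100:225,200:300,::-1],(337,421),interpolation=cv2.INTER_CUBIC)*1.5,0,255).astype('uint8')
cv2.imwrite('pics/final.png',np.hstack([a,b]))
print('exp caps side z .123',proj(s,[[.6205-k*.113*np.sin(.177),.0164+k*.113*np.cos(.177),.123] for k in (1,-1)]).round(1).tolist())
for k in blobs(c,(0,110,60),(14,255,255),(205,110,295,180),4): print('top',k.reshape(-1,2).mean(0).round(1),len(k))
for k in blobs(s,(0,110,60),(14,255,255),(275,140,335,210),4): print('side',k.reshape(-1,2).mean(0).round(1),len(k))
for k in blobs(c,(100,100,30),(130,255,255),(130,140,200,225),20): print('case',rectz(c,k,.035))
E
```

```text
t 21.65 tcp [ 684.7 -345.4  254.7] th 9.96 w 0.406 F [-0.5 -0.3  0.1] q [-29.   36.3  72.2  -0.1  71.4 -38.9] down [ 0.001 -0.003 -1.   ]
exp caps side z .123 [[282.6, 163.1], [324.7, 199.2]]
side [324.8 192.4] 48
side [310.5 166.8] 36
side [287.4 158.5] 27
case ((519.606201171875, 305.9587707519531), (52.51765441894531, 146.8394775390625), 82.32563018798828)
```

View pics/final.png

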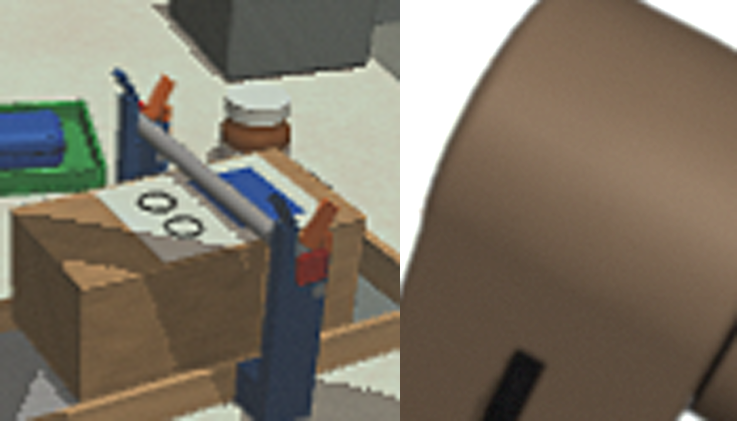

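```bash
python3 - <<'E'
from h import *
s=snap('side');g=s['pixels'].astype(int)
u=np.array([-np.sin(.177),np.cos(.177),0])
for y in (.08,.06,.03,0,-.03,-.06,-.08):
    P=np.array([.6205,.0164,.123])+y*u; p=proj(s,P)[0]; x=int(round(p[0]))
    col=g[int(p[1])-7:int(p[1])+8,x]; sat=col.max(1)-col.min(1)
    print(y,p.round(1),'rows',int(p[1])-7,sat.tolist(),col.mean(1).astype(int).tolist(), 'half-thick px',(proj(s,P+[0,0,.0082])[0]-p).round(1)[1])
E
```

```text
0.08 [287.9 167.6] rows 160 [87, 70, 66, 53, 32, 14, 8, 4, 5, 4, 5, 2, 7, 21, 42] [79, 73, 68, 64, 70, 102, 153, 145, 129, 111, 81, 68, 98, 81, 54] half-thick px -2.5
0.06 [291.2 170.4] rows 163 [21, 20, 25, 25, 18, 5, 5, 3, 5, 5, 6, 18, 39, 21, 15] [196, 192, 191, 191, 190, 141, 141, 138, 121, 92, 76, 159, 148, 120, 147] half-thick px -2.5
0.03 [296.4 174.9] rows 167 [17, 20, 20, 21, 20, 9, 3, 4, 3, 3, 4, 24, 37, 13, 21] [189, 189, 190, 192, 182, 152, 139, 140, 124, 102, 71, 56, 80, 113, 129] half-thick px -2.5
0 [301.8 179.5] rows 172 [14, 44, 18, 23, 92, 31, 14, 7, 4, 5, 3, 22, 48, 1, 25] [86, 166, 211, 205, 90, 121, 150, 141, 125, 101, 76, 57, 70, 101, 125] half-thick px -2.6
-0.03 [307.5 184.4] rows 177 [96, 98, 102, 90, 27, 15, 8, 4, 5, 6, 4, 43, 4, 20, 18] [97, 96, 95, 95, 121, 152, 142, 130, 110, 80, 57, 64, 113, 124, 127] half-thick px -2.6
-0.06 [313.4 189.5] rows 182 [59, 105, 104, 91, 31, 14, 8, 6, 4, 3, 8, 32, 55, 52, 52] [74, 100, 97, 96, 124, 151, 97, 91, 87, 78, 70, 75, 94, 91, 90] half-thick px -2.7
-0.08 [317.6 193.1] rows 186 [15, 18, 16, 25, 24, 21, 23, 23, 23, 23, 24, 23, 26, 25, 24] [50, 54, 49, 60, 59, 60, 58, 60, 58, 58, 57, 62, 59, 59, 59] half-thick px -2.7
```

The rod's centre line matches z = 123 mm to within half a pixel along its visible length, so it is level and home. Handing in.

```bash
python3 -c "
from station import robot
print(robot.finish_job())"
```

```text
the job is handed in; nothing more can be done
None
```

The job is done as asked and in order, and I handed it in at about 22 s of the 72 s allowed.

- **Case:** the 150 mm blue case lies flat inside the green tray. Its outline measured 147×53 mm, parallel to the tray walls, and was unchanged at the end. I left the small look-alike case alone.
- **Carton:** pushing its top tipped it over the step. It lies on its back on the bed, printed front up, with its foot at the step.
- **Rod:** I pressed it into both clips until it met a hard stop, which read 48 N at the wrist.
    - After release, its centre line in the side view matched the home height of 123 mm to within about half a pixel along the visible length.
    - The left jaw is back in its closed place. In the side view the right jaw is close to where it started and looks closed over the rod.
- **Robot:** the gripper is clear and touching nothing.

**Not fully checked:**
- The left end cap is hidden behind its clip, and the arm blocked the top view of the clips, so that end is judged from the rod's line and the jaw's position.
- The gripper read about 11.5 mm on the 14 mm rod, which disagrees, but the rod was held securely.
- I did not measure the bystanders again at the end; nothing felt or seen suggested contact with them.

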